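# Load and start the blood tube mixer

### The arm

A 6-joint arm with a two-finger parallel gripper is mounted at the origin on the work surface. World frame = base frame: x ahead of the robot, y to its left, z up, the work surface at z = 0. Lengths are in m, angles in degrees, forces in N, time in s.
With the tool pointing down it reaches from about 0.425 to 0.95 m from the base axis. Payload 3.5 kg.
Tool frame: the origin (TCP) lies midway between the tips of the shut fingers; the grasp point (between the pads) lies 19 mm behind it (ctrl.tcp_to_grasp is the distance from the TCP to the grasp point, in m); z points along the fingers, y is the line along which they close (so a half turn about z gives the same grasp; the last joint's range is limited). The gripper opens to 85 mm and grips with 20 to 120 N. Pads are 22 mm wide; open, the fingers measure 114 mm over their backs; the gripper's body (76 mm by 85 mm) begins 54 mm behind the grasp point. The pads swing forward as they close: fully open they stand 13 mm farther back than shut.
Start: joints at [-76.203, 16.404, 90.338, -0, 73.258, -8.594], TCP at [0.257, -0.624, 0.231] pointing down, gripper open.
Joint ranges: [-158.93, 158.93], [-51.34, 127.21], [12.03, 142.37], [-87.48, 267.48], [13.55, 161.25], [-162.69, 162.69]. Speed limits (degrees/s): [159.86, 159.86, 180, 180, 180, 180].

### API

Orientations are given as [roll, pitch, yaw] about the fixed x, y, z axes, in that order (R = Rz(yaw) Ry(pitch) Rx(roll)).
In Python, from bench import ctrl gives the robot as it stands.
- The arm moves only by the tool play_rows, never from a script. Its argument "motion" is a list that holds one entry, the list of rows, each a list of 7 numbers: the shift along the tool's x, y, z in units of 25 mm (1.0 is 25 mm), then the turn, a rotation vector about the tool's x, y, z in units of 5 degrees (1.0 is 5 degrees), then the closure in counts, from 0 (fully open) to 255 (shut). A call has 1 to 8 rows; each row shifts and turns the commanded pose from where the row before left it, along the tool's axes as they then stand; what a row does not reach is not made up. A row lasts 1/12 s, in which the tool goes at most 41.7 mm and 7.16 degrees, less where a joint would pass 70% of its speed; a pose out of reach is approached as far as the arm can. A call is refused whole if a number of a shift passes 1 or a number of a turn 1, either way. A call with a gripper value outside its range is refused whole. The fingers move at their own pace and stop on an object; "squeeze" is the grip in N (left out, the last holds). Time passes only in rows, so rows that do not move let the fingers close. It gives the time, the measured TCP pose, the force, the opening and the grip force at its end, in the units of the state.
- ctrl.sense(): the state, without advancing time (a new reading comes with each control period).
- ctrl.snapshot(name): name is "scene" or "side" or "wrist"; returns a dict with "pixels" (384x512x3 uint8, blue, green, red), "intrinsics" (3x3 intrinsics, pixels), "R" (3x3) and "t" (3): a world point X has camera coordinates R X + t. Camera axes: x right, y down, z forward; pixel columns grow to the right and rows downward; lengths in m; the calibration is good to about 2 mm. The wrist camera is an equidistant fisheye: a pixel r from the principal point sees the ray r / f radians off the axis. A picture is of the moment at which its call begins. There is no depth.
- ctrl.sign_off(): hands the job in; it is judged then, once.
Trained networks look in a picture, given as the dict that the camera call returned (one of the last four; its "shot" number tells which), for a name from the list of things; names that differ only in an ending like _2 or _b are one class to them, and where a whole thing is asked for, a point or a joint stands for the part that bears it (a point fixed in the world has none). Each returns a list of dicts, best first, with "confidence" (0 to 1); they miss things now and then, are a little off and sometimes report something else, mostly with a low value. They report only what shows in the picture. A call takes as long as a camera call.
- ctrl.find_in(picture, query): "position" ([x, y, z] in m, in world coordinates, good to about 4 mm: the middle of the surface that is visible of it).
- ctrl.place_of(picture, query): "position" ([x, y, z] in m, in world coordinates, good to about 4 mm: a listed point, or the origin of a listed thing).
The state is a dict: "t": time; "joints": joint angles; "joint_velocities": joint speeds; "effort": joint torques, N m; "eef_pos": TCP position; "tcp_rot": TCP orientation; "wrist_force": force on the tool from outside, world axes, zero at the start; "ft_torque": the same for the moment, N m; "width": opening from 0.0 (shut) to 1.0 (fully open); "finger_force": force on a finger pad.
Only numpy, scipy, OpenCV 4.12 (cv2) and the standard library are available. Lean on these libraries where they do the work, as an engineer would, in place of code of your own. Each camera call takes 0.05 s, during which the arm holds its last target. There are 200 camera calls.

### The job

Get the tube mixer going without picking anything up: with the fingertips, push the yellow tube rack along its channel until it is fully home against the backstop, then flip the red-knobbed latch lever over so that it snaps across in front of the rack, and then press the green start button right down and let it go. Leave the red call button and everything else on the table alone.

Things in the scene. Friction and masses are not known exactly. Their poses are not given: they have to be found in the camera images.
- dock: The mixer, fixed. Origin on the table; x along the channel to the backstop (away from the robot at yaw 0), y left, z up. Grey plate, top at z 8 mm, x -140..110, y -85..55. On it a straight open channel 70 mm wide about y = 0 between aluminium guides (x -110..110, tops at z 29). Fully home, the rack's origin is at x 50, y 0, z 8 and its front face at x 0. The lever is on the right (-y) side.
- backstop (a point): Point on the backstop, the face at the channel's far end, at x 100, y 0, z 30 mm of the dock: front of the white motor housing with yellow band and screen (dock x 100..210, y -80..80, 95 mm high).
- rack: Yellow tube rack, loose, 0.25 to 0.6 kg, in the channel, pulled out 50 to 80 mm at the start. Block 100 (x) by 64 (y) by 55 mm high; the 12 purple caps on it reach 80 mm above its underside. Origin at the centre of its underside, x towards the backstop, z up. It slides on the plate when its front face is pushed; not to be lifted.
- rack_front (a point): Centre of the rack's flat front face (the one to push), 27.5 mm above its underside.
- latch (a joint): Toggle lever's angle, rad: 0 open (start), 1.22 latched. Axis along the dock's x through latch_pivot. The rod (75 mm long, 10 mm thick) leans 35 deg to -y of upright when open, 35 deg to +y when latched, in the plane x = -16 mm of the dock. Sprung over-centre: pushed towards +y it resists with about 2 N at first, less later, and past upright (0.61) snaps to the other end by itself.
- latch_knob (a point): Centre of the red ball knob (24 mm across) on the lever's end. In the dock frame at x -16, y -101, z 103 mm when open; x -16, y -15, z 103 mm when latched; z 117 mm when upright.
- latch_pivot (a point): Lever's pivot, fixed at x -16, y -58, z 42 mm of the dock. A 45 mm steel keeper turns with the rod, 55 deg to its +y side: steeply up beside the channel when open, lying across the channel just in front of the home rack when latched. It cannot latch while the rack is out.
- start (a joint): Travel of the green start button in m: 0 up, 0.006 fully down (5 N there); it springs back.
- start_top (a point): Centre of the green button's top (28 mm across), on a fixed white box 110 x 90 x 45 mm with a green band. Press it straight down. The green and the red button's boxes stand left and right of the mixer, either way round.
- call (a joint): Travel of the red call button in m, 0 up. Not to be pressed.
- call_top (a point): Centre of the red call button's top, on an equal box with a red band.
- spare_rack: Bystander: blue tube rack with grey caps, 100 x 64 x 80 mm, loose. Origin at its underside's centre.
- tape: Bystander: roll of cream tape lying flat just left (+y) of the mixer, 84 mm across, 24 mm high, loose. Origin at its underside's centre.
- sanitiser: Bystander: clear bottle with a blue cap, 64 mm across, 160 mm high, loose. Origin at its underside's centre.
- swab_jar: Bystander: white jar with a steel lid, 72 mm across, 90 mm high, loose. Origin at its underside's centre.
- cup: Bystander: blue cup, 70 mm across, 75 mm high, loose. Origin at its underside's centre.
- thermometer: Bystander: white hand-held thermometer lying flat, 140 x 34 x 26 mm, loose. Origin at its underside's centre.

How it is judged (in metres and radians):
On the way, in this order (a step that is already met when the one before it is completed fails the run):
1. the rack is fully home against the backstop (x of rack in the frame of dock above 0.045 m), for 0.1 s.
2. the lever has snapped over to latched, rack home (value of joint latch above 1.12 rad and x of rack in the frame of dock above 0.045 m), for 0.2 s.
3. the green start button is pressed right down (value of joint start above 0.0045 m), for 0.05 s.
At the end, for the whole second after the job is handed in: The rack stands flat in the channel within 5 mm of the backstop, the lever is at its latched end (above 1.12 rad), both buttons are up again (under 1.5 mm) (all of step 2 and value of joint each of start, call below 0.0015 m and angle between rack's own z axis and vertical below 0.08 rad and height (world z) of rack below 0.014 m and linear speed of rack below 0.02 m/s); the robot touches nothing.
It fails at once if the rack is lifted or tipped (10 mm, 0.2 rad) (height (world z) of rack above 0.018 m or angle between rack's own z axis and vertical above 0.2 rad).
It fails at once if the start button is pressed before the rack is latched (value of joint start above 0.003 m and value of joint latch below 1 rad).
It fails at once if the red call button is pressed (value of joint call above 0.003 m).
It fails at once if a bystander is moved, lifted or tipped (30 mm, 0.3 rad) (distance of any of spare_rack, tape, sanitiser, swab_jar, cup, thermometer from where it was at the start of the episode above 0.03 m or angle between any of spare_rack, tape, sanitiser, swab_jar, cup, thermometer's own z axis and vertical above 0.3 rad).
It also fails if it takes over 59 s, if anything falls off the work surface, if the arm or the gripper's body presses on something with over 40 N, if the wrist force passes 120 N, or if a joint passes its speed limit or range.

## Working session

There is one attempt and no reset: what is moved stays moved. The work goes in short steps, Python scripts to look and compute and a tool call to move; the robot and the scene stay as the last step left them, time stands still between calls to the robot, and variables do not carry over. Pictures are saved under pics/ and viewed, at most 10 in all, crops included, and the job is handed in when it is done.

Besides the shell and the picture viewer there is one more tool, called after "Call:" by a JSON object that holds its "method" and its "body", one argument or row to a line. play_rows: Moves the arm, as the interface text tells. Its arguments: {"type":"object","properties":{"motion":{"type":"array"},"squeeze":{"type":"number"}},"required":["motion"]}

```bash
mkdir -p pics
python3 - <<'E'
from bench import ctrl
import cv2,numpy as np
s=ctrl.sense();print(s['t'],s['eef_pos'],s['tcp_rot'])
for n in ("scene","side"):
    p=ctrl.snapshot(n);cv2.imwrite(f"pics/{n}0.png",p["pixels"])
    for q in ["dock","backstop","rack","rack_front","latch_knob","latch_pivot","start_top","call_top","spare_rack","tape","sanitiser","swab_jar","cup","thermometer"]:
        r=ctrl.place_of(p,q)
        print(n,q,[(np.round(d["position"],3).tolist(),round(d["confidence"],2)) for d in r[:2]])
E
```

```text
0.0 [ 0.25699768 -0.62344141  0.22991225] [-1.79862371e+02 -2.13141141e-02  2.23914337e+01]
scene dock [([0.583, -0.052, -0.002], 0.95)]
scene backstop [([0.68, -0.049, 0.031], 0.7), ([0.73, -0.285, -0.004], 0.66)]
scene rack [([0.565, -0.05, 0.007], 0.63)]
scene rack_front [([0.515, -0.041, 0.034], 0.79), ([0.688, 0.414, -0.001], 0.53)]
scene latch_knob [([0.56, -0.147, 0.101], 0.65)]
scene latch_pivot [([0.557, -0.098, 0.038], 0.69)]
scene start_top [([0.438, 0.347, 0.067], 0.6), ([0.729, -0.286, -0.002], 0.39)]
scene call_top [([0.466, -0.337, 0.068], 0.55)]
scene spare_rack [([0.729, -0.283, -0.002], 0.76)]
scene tape [([0.521, 0.072, 0.004], 0.83)]
scene sanitiser [([0.739, 0.276, -0.003], 0.57)]
scene swab_jar [([0.509, 0.471, -0.003], 0.94), ([0.464, -0.332, 0.068], 0.22)]
scene cup [([0.598, -0.444, -0.001], 0.76), ([0.73, -0.287, -0.002], 0.7)]
scene thermometer [([0.689, 0.416, -0.0], 0.63), ([0.438, 0.346, 0.064], 0.55)]
side dock [([0.581, -0.048, -0.001], 0.55)]
side backstop [([0.678, -0.05, 0.031], 0.84)]
side rack [([0.564, -0.045, 0.01], 0.61)]
side rack_front [([0.515, -0.042, 0.034], 0.76)]
side latch_knob [([0.555, -0.143, 0.1], 0.43)]
side latch_pivot [([0.562, -0.102, 0.041], 0.88)]
side start_top [([0.439, 0.349, 0.069], 0.59)]
side call_top [([0.56, -0.103, 0.04], 0.6), ([0.464, -0.341, 0.067], 0.56)]
side spare_rack [([0.732, -0.286, -0.004], 0.9)]
side tape [([0.521, 0.073, 0.0], 0.83)]
side sanitiser [([0.734, 0.275, -0.007], 0.77), ([0.44, 0.347, 0.066], 0.68)]
side swab_jar [([0.507, 0.476, -0.004], 0.6)]
side cup [([0.604, -0.443, -0.0], 0.77)]
side thermometer [([0.689, 0.421, -0.004], 0.78)]
```

View pics/scene0.png

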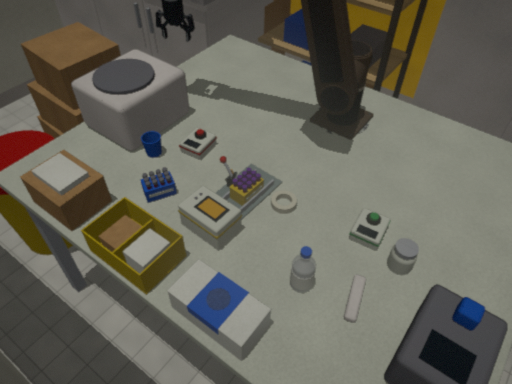

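View pics/side0.png

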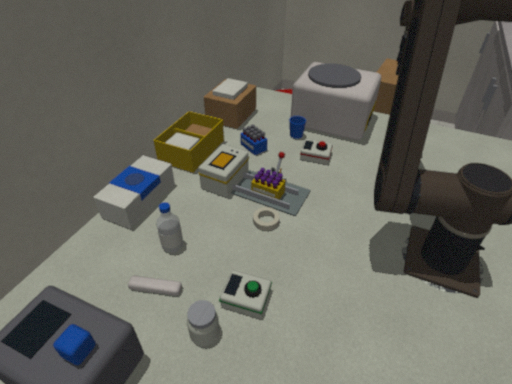

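The green button's box is on the left (scene picture around 374,217). The red one is on the right (200,133), the rack is at (246,184) and the knob at (223,159). These agree with the networks' positions. Next I'll fit the dock's pose.

```bash
cat > fit.py <<'E'
from bench import ctrl
import cv2,numpy as np
from scipy.optimize import least_squares
def fit(views=("scene","side"),reps=2):
    M={"dock":(0,0),"backstop":(100,0),"latch_pivot":(-16,-58),"latch_knob":(-16,-101)}
    A=[];B=[];rk=[];rf=[];st=[]
    for n in views:
        for _ in range(reps):
            p=ctrl.snapshot(n)
            for q in list(M)+["rack","rack_front","start_top"]:
                r=ctrl.place_of(p,q)
                if not r: continue
                x=np.array(r[0]["position"])
                if q in M: A.append(M[q]);B.append(x[:2]*1000)
                else: {"rack":rk,"rack_front":rf,"start_top":st}[q].append(x)
    A=np.array(A);B=np.array(B)
    R=lambda a:np.array([[np.cos(a),-np.sin(a)],[np.sin(a),np.cos(a)]])
    f=least_squares(lambda v:(A@R(v[2]).T+v[:2]-B).ravel(),[580,-50,0],loss="soft_l1",f_scale=4)
    v=f.x;print("dock",v[:2],"yaw",np.degrees(v[2]))
    print("res",np.round(A@R(v[2]).T+v[:2]-B,1).tolist())
    for l in (rk,rf,st):
        m=np.median(l,0);print(m,"in dock",R(v[2]).T@(m[:2]*1000-v[:2]))
    return v
if __name__=="__main__": fit()
E
python3 fit.py
```

```text
dock [579.04204215 -44.3214833 ] yaw -3.31357398685867
res [[-2.2, 7.3], [1.4, -2.6], [1.0, -2.1], [-3.7, 2.3], [0.4, 4.2], [1.1, -0.6], [1.9, -3.3], [94.8, 190.6], [-3.6, 2.8], [0.4, -0.2], [-3.3, -2.0], [1.3, -0.9], [-3.2, -0.9], [1.0, -1.3], [-1.3, -0.5], [1.5, -2.2]]
[ 0.5635  -0.047    0.00985] in dock [-15.36123848  -3.5723771 ]
[ 0.51475 -0.04375  0.0332 ] in dock [-64.21758761  -3.1455871 ]
[0.4407  0.34865 0.06545] in dock [-160.82472037  384.31824915]
```

Call:
{"method": "play_rows", "body": {
  "motion": [
    [[0,-1,0,0,0,0.9,255],[0,-1,0,0,0,0.9,255],[0,-1,0,0,0,0.9,255],[0,-1,0,0,0,0.9,255],[0,-1,0,0,0,0.9,255],[0,-1,0,0,0,0,255],[0,-1,0,0,0,0,255],[0,-1,0,0,0,0,255]]
  ]
}}

```text
t: 3.77
eef_pos: [0.2284, -0.4271, 0.2314]
tcp_rot: [180.0, -0.0, -0.1]
wrist_force: [-0.7, 0.0, 0.5]
width: -0.003
finger_force: 0.0
```

Call:
{"method": "play_rows", "body": {
  "motion": [
    [[1,-1,0,0,0,0.6,255],[1,-1,0,0,0,0,255],[1,-1,0,0,0,0,255],[1,-1,0,0,0,0,255],[1,-1,0,0,0,0,255],[1,-1,0,0,0,0,255],[1,-1,0,0,0,0,255],[1,-1,0,0,0,0,255]]
  ]
}}

```text
t: 4.43
eef_pos: [0.4389, -0.2366, 0.2318]
tcp_rot: [180.0, -0.0, -3.1]
wrist_force: [0.2, -0.4, 0.2]
width: 0.001
finger_force: 0.0
```

Call:
{"method": "play_rows", "body": {
  "motion": [
    [[0.2,-0.9,0.5,0,0,0,255],[0.2,-0.9,0.5,0,0,0,255],[0.2,-0.9,0.5,0,0,0,255],[0.2,-0.9,0,0,0,0,255],[0.2,-0.9,0,0,0,0,255],[0.2,-0.9,0,0,0,0,255],[0.2,-0.9,0,0,0,0,255],[0,-0.8,0,0,0,0,255]]
  ]
}}

```text
t: 5.1
eef_pos: [0.483, -0.0614, 0.1942]
tcp_rot: [180.0, -0.1, -3.1]
wrist_force: [1.1, -0.6, -0.3]
width: -0.001
finger_force: 0.0
```

Run:
```python
from bench import ctrl
import cv2,numpy as np
s=ctrl.sense();print(s['t'],s['eef_pos'],s['tcp_rot'])
p=ctrl.snapshot("wrist");cv2.imwrite("pics/w1.png",p["pixels"])
for q in ["dock","backstop","rack","rack_front","latch_knob","latch_pivot"]:
    r=ctrl.place_of(p,q); print(q,[(np.round(d["position"],3).tolist(),round(d["confidence"],2)) for d in r[:2]])
```

```text
5.1 [ 0.48302951 -0.0614377   0.19416007] [ 1.79997590e+02 -5.92472964e-02 -3.08358565e+00]
dock []
backstop []
rack [([0.562, -0.046, 0.006], 0.77)]
rack_front [([0.514, -0.044, 0.035], 0.6)]
latch_knob [([0.561, -0.146, 0.103], 0.72)]
latch_pivot [([0.561, -0.106, 0.043], 0.67)]
```

View pics/w1.png

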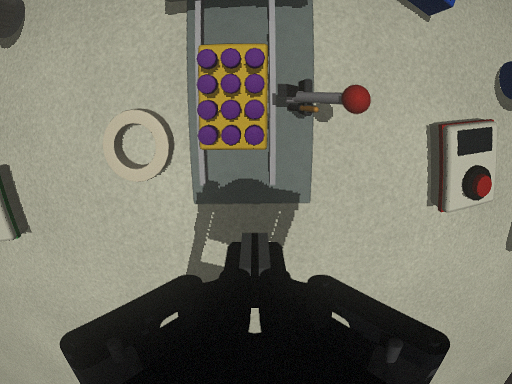

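The wrist view shows the rack at (233,97) square in its channel, the knob at (356,99) and the fingers slightly right of the channel, with yaw matched. I'll shift left, go down in front of the rack, and push.

Call:
{"method": "play_rows", "body": {
  "motion": [
    [[-0.3,-0.7,0.4,0,0,0,255],[0,0,1,0,0,0,255],[0,0,1,0,0,0,255],[0,0,1,0,0,0,255],[0,0,1,0,0,0,255],[0,0,1,0,0,0,255],[0,0,1,0,0,0,255],[0,0,0,0,0,0,255]]
  ]
}}

```text
t: 6.12
eef_pos: [0.4718, -0.0446, 0.0291]
tcp_rot: [-179.9, 0.6, -3.2]
wrist_force: [-1.5, -0.0, -0.1]
width: 0.003
finger_force: 0.0
```

Call:
{"method": "play_rows", "body": {
  "motion": [
    [[0.5,0,0,0,0,0,255],[0.3,0,0,0,0,0,255],[0.3,0,0,0,0,0,255],[0.3,0,0,0,0,0,255],[0.3,0,0,0,0,0,255],[0.3,0,0,0,0,0,255],[0.3,0,0,0,0,0,255],[0.3,0,0,0,0,0,255]]
  ]
}}

```text
t: 6.78
eef_pos: [0.5412, -0.0483, 0.034]
tcp_rot: [-180.0, 0.0, -3.1]
wrist_force: [-4.1, 0.1, 2.3]
width: -0.001
finger_force: 2.2
```

Call:
{"method": "play_rows", "body": {
  "motion": [
    [[0.2,0,0,0,0,0,255],[0.2,0,0,0,0,0,255],[0.2,0,0,0,0,0,255],[0.2,0,0,0,0,0,255],[0,0,0,0,0,0,255]]
  ]
}}

```text
t: 7.2
eef_pos: [0.5623, -0.0496, 0.034]
tcp_rot: [180.0, -0.2, -3.1]
wrist_force: [-0.3, -0.3, 0.1]
width: 0.001
finger_force: 0.0
```

Call:
{"method": "play_rows", "body": {
  "motion": [
    [[0.1,0,0,0,0,0,255],[0.1,0,0,0,0,0,255],[0,0,0,0,0,0,255]]
  ]
}}

```text
t: 7.45
eef_pos: [0.5662, -0.0497, 0.0337]
tcp_rot: [180.0, -0.1, -3.1]
wrist_force: [-2.1, 0.1, 1.5]
width: 0.0
finger_force: 0.9
```

Call:
{"method": "play_rows", "body": {
  "motion": [
    [[0.1,0,0,0,0,0,255],[0.1,0,0,0,0,0,255],[0,0,0,0,0,0,255]]
  ]
}}

```text
t: 7.7
eef_pos: [0.568, -0.0496, 0.0334]
tcp_rot: [-180.0, 0.5, -3.1]
wrist_force: [-11.4, -0.1, 6.6]
width: 0.0
finger_force: 5.7
```

Call:
{"method": "play_rows", "body": {
  "motion": [
    [[0.1,0,0,0,0,0,255],[0,0,0,0,0,0,255]]
  ]
}}

```text
t: 7.87
eef_pos: [0.568, -0.0494, 0.0331]
tcp_rot: [-179.9, 0.9, -3.0]
wrist_force: [-18.7, 0.5, 12.0]
width: 0.005
finger_force: 9.3
```

Home: the arm stalled at x 0.568, where predicted, with 19 N. I'll back off, rise, and go round to the knob's right side.

Call:
{"method": "play_rows", "body": {
  "motion": [
    [[-0.5,0,0,0,0,0,255],[-1,0,0,0,0,0,255],[-1,0,-0.5,0,0,0,255],[-0.8,0,-1,0,0,0,255],[0,0,-1,0,0,0,255],[0,0,-1,0,0,0,255],[0,0,-1,0,0,0,255],[0,0.5,-1,0,0,0,255]]
  ]
}}

```text
t: 8.53
eef_pos: [0.4911, -0.0572, 0.1731]
tcp_rot: [-180.0, -0.2, -3.0]
wrist_force: [0.7, -0.7, -0.7]
width: 0.003
finger_force: 0.0
```

Call:
{"method": "play_rows", "body": {
  "motion": [
    [[0,1,0,0,0,0,255],[0,1,0,0,0,0,255],[0,1,0,0,0,0,255],[0,1,0,0,0,0,255],[0,1,0,0,0,0,255],[0.5,0.6,0,0,0,0,255],[0.5,0.5,0,0,0,0,255],[0,0,0,0,0,0,255]]
  ]
}}

```text
t: 9.2
eef_pos: [0.5092, -0.2149, 0.1723]
tcp_rot: [179.8, -0.3, -3.2]
wrist_force: [0.1, 0.0, 0.3]
width: -0.0
finger_force: 0.0
```

Run:
```python
from bench import ctrl
import cv2,numpy as np
s=ctrl.sense();print(s['t'],s['eef_pos'],s['tcp_rot'])
for n in ("wrist","scene"):
    p=ctrl.snapshot(n);cv2.imwrite(f"pics/{n}2.png",p["pixels"])
    for q in ["rack","latch_knob","latch_pivot","backstop"]:
        r=ctrl.place_of(p,q); print(q,[(np.round(d["position"],3).tolist(),round(d["confidence"],2)) for d in r[:2]])
```

```text
9.2 [ 0.50924208 -0.21491328  0.17232241] [179.82957058  -0.30708571  -3.24987936]
rack [([0.628, -0.05, 0.006], 0.74), ([0.579, -0.046, 0.002], 0.43)]
latch_knob [([0.558, -0.146, 0.1], 0.88), ([0.462, -0.334, 0.066], 0.27)]
latch_pivot [([0.562, -0.104, 0.042], 0.82), ([0.522, 0.074, -0.003], 0.62)]
backstop [([0.678, -0.054, 0.03], 0.72)]
rack [([0.632, -0.051, 0.009], 0.95)]
latch_knob [([0.56, -0.147, 0.101], 0.46)]
latch_pivot [([0.558, -0.099, 0.038], 0.85), ([0.73, -0.289, 0.001], 0.28)]
backstop []
```

View pics/wrist2.png

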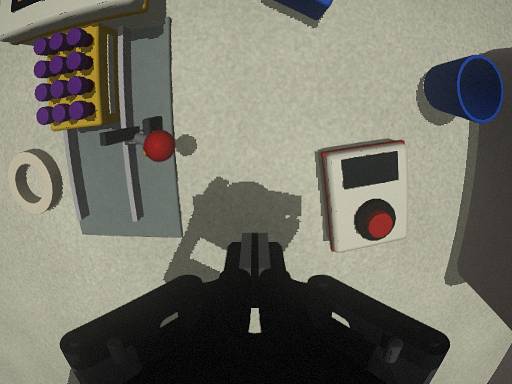

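The wrist view shows the rack (78,75) against the housing, the knob at (160,145), and free space to its right. Now I'll move alongside the knob and push left.

Call:
{"method": "play_rows", "body": {
  "motion": [
    [[1,0,0,0,0,0,255],[1,0,0,0,0,0,255],[0,0,1,0,0,0,255],[0,0,1,0,0,0,255],[0,0,0.9,0,0,0,255],[0,0,0,0,0,0,255]]
  ]
}}

```text
t: 10.2
eef_pos: [0.5535, -0.2123, 0.0932]
tcp_rot: [-179.7, 0.5, -3.1]
wrist_force: [-0.5, 1.2, -0.9]
width: -0.005
finger_force: 0.0
```

Call:
{"method": "play_rows", "body": {
  "motion": [
    [[0,-0.6,0,0,0,0,255],[0,-0.6,0,0,0,0,255],[0,-0.5,0,0,0,0,255],[0,-0.5,0,0,0,0,255],[0,-0.5,0,0,0,0,255],[0,-0.5,0,0,0,0,255],[0,-0.4,0,0,0,0,255],[0,0,0,0,0,0,255]]
  ]
}}

```text
t: 10.87
eef_pos: [0.5632, -0.1229, 0.1021]
tcp_rot: [179.9, -0.3, -3.0]
wrist_force: [0.3, -0.5, -0.8]
width: 0.001
finger_force: 0.0
```

Run:
```python
from bench import ctrl
import cv2,numpy as np
for n in ("wrist","scene","side"):
    p=ctrl.snapshot(n)
    if n=="wrist":cv2.imwrite(f"pics/{n}3.png",p["pixels"])
    for q in ["rack","latch_knob"]:
        r=ctrl.place_of(p,q); print(q,[(np.round(d["position"],3).tolist(),round(d["confidence"],2)) for d in r[:2]])
```

```text
rack [([0.628, -0.049, 0.006], 0.89)]
latch_knob [([0.562, -0.086, 0.116], 0.6)]
rack [([0.63, -0.054, 0.008], 0.67)]
latch_knob [([0.563, -0.059, 0.103], 0.48)]
rack [([0.63, -0.047, 0.01], 0.87), ([0.56, -0.058, 0.1], 0.61)]
latch_knob [([0.557, -0.056, 0.104], 0.67)]
```

View pics/wrist3.png

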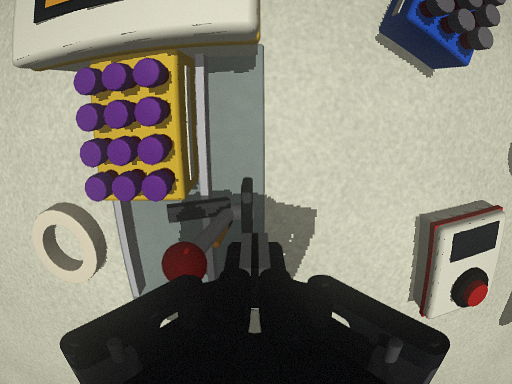

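Latched: the knob is at world (0.56,-0.058), matching the expected (0.562,-0.060), and the keeper lies across the rack front at (198,208). Retreat and go to the green button.

Call:
{"method": "play_rows", "body": {
  "motion": [
    [[0,0.8,0,0,0,0,255],[0,0.4,-0.6,0,0,0,255],[0,0,-1,0,0,0,255],[0,0,-1,0,0,0,255],[0,0,-1,0,0,0,255],[0,0,-1,0,0,0,255],[0,-0.5,0,0,0,0,255],[0,-1,0,0,0,0,255]]
  ]
}}

```text
t: 11.98
eef_pos: [0.5633, -0.1191, 0.2161]
tcp_rot: [179.9, -0.3, -3.3]
wrist_force: [0.9, 1.0, -0.8]
width: 0.001
finger_force: 0.0
```

Call:
{"method": "play_rows", "body": {
  "motion": [
    [[-0.2,-1,0,0,0,0,255],[-0.2,-1,0,0,0,0,255],[-0.2,-1,0,0,0,0,255],[-0.2,-1,0,0,0,0,255],[-0.2,-1,0,0,0,0,255],[-0.2,-1,0,0,0,0,255],[-0.2,-1,0,0,0,0,255],[-0.2,-1,0,0,0,0,255]]
  ]
}}

```text
t: 12.65
eef_pos: [0.5322, 0.0862, 0.2128]
tcp_rot: [-180.0, 0.1, -3.1]
wrist_force: [0.1, -0.1, 0.4]
width: -0.0
finger_force: 0.0
```

Call:
{"method": "play_rows", "body": {
  "motion": [
    [[-0.5,-1,0,0,0,0,255],[-0.5,-1,0,0,0,0,255],[-0.5,-1,0,0,0,0,255],[-0.5,-1,0,0,0,0,255],[-0.5,-1,0,0,0,0,255],[-0.5,-1,0,0,0,0,255],[-0.5,-1,0,0,0,0,255],[0,0,0,0,0,0,255]]
  ]
}}

```text
t: 13.32
eef_pos: [0.4526, 0.2676, 0.2129]
tcp_rot: [-179.9, 0.1, -2.9]
wrist_force: [-0.1, -0.3, -0.1]
width: -0.002
finger_force: 0.0
```

Run:
```python
from bench import ctrl
import cv2,numpy as np
s=ctrl.sense();print(s['t'],s['eef_pos'],s['tcp_rot'])
for n in ("wrist","scene","side"):
    p=ctrl.snapshot(n)
    if n=="wrist":cv2.imwrite(f"pics/{n}4.png",p["pixels"])
    for q in ["start_top","latch_knob"]:
        r=ctrl.place_of(p,q); print(q,[(np.round(d["position"],3).tolist(),round(d["confidence"],2)) for d in r[:2]])
```

```text
13.3167 [0.45264686 0.26763375 0.21287339] [-1.79929220e+02  1.24250728e-01 -2.87631497e+00]
start_top [([0.436, 0.346, 0.067], 0.78)]
latch_knob []
start_top [([0.465, -0.336, 0.069], 0.72), ([0.44, 0.348, 0.066], 0.52)]
latch_knob []
start_top [([0.44, 0.352, 0.068], 0.42)]
latch_knob []
```

View pics/wrist4.png

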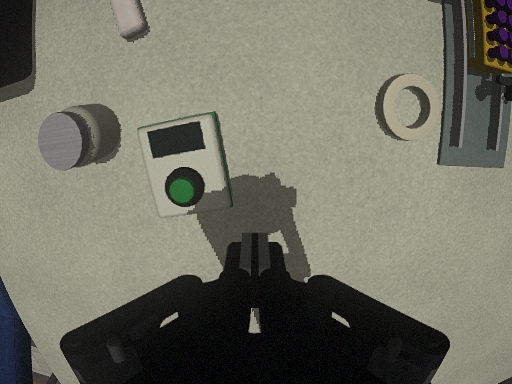

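The wrist view shows the green button at (182,190), clear of the jar at (63,140). Move above it and come down.

Call:
{"method": "play_rows", "body": {
  "motion": [
    [[-0.4,-1,0,0,0,0,255],[-0.3,-1,0,0,0,0,255],[0,-1,0,0,0,0,255],[0,-0.2,1,0,0,0,255],[0,0,1,0,0,0,255],[0,0,1,0,0,0,255],[0,0,1,0,0,0,255],[0,0,0.8,0,0,0,255]]
  ]
}}

```text
t: 14.43
eef_pos: [0.4415, 0.3444, 0.0918]
tcp_rot: [179.9, 0.1, -3.1]
wrist_force: [-0.1, 0.2, 0.5]
width: -0.002
finger_force: 0.0
```

Call:
{"method": "play_rows", "body": {
  "motion": [
    [[0,0,0.3,0,0,0,255],[0,0,0.3,0,0,0,255],[0,0,0.2,0,0,0,255],[0,0,0,0,0,0,255]]
  ]
}}

```text
t: 14.77
eef_pos: [0.4422, 0.345, 0.0738]
tcp_rot: [180.0, 0.0, -3.1]
wrist_force: [-0.6, 0.1, 0.7]
width: -0.0
finger_force: 0.0
```

Call:
{"method": "play_rows", "body": {
  "motion": [
    [[0,0,0.15,0,0,0,255],[0,0,0.15,0,0,0,255],[0,0,0,0,0,0,255]]
  ]
}}

```text
t: 15.02
eef_pos: [0.4425, 0.3454, 0.0668]
tcp_rot: [-180.0, -0.1, -3.1]
wrist_force: [1.4, 0.1, 1.3]
width: 0.003
finger_force: 0.7
```

Call:
{"method": "play_rows", "body": {
  "motion": [
    [[0,0,0.1,0,0,0,255],[0,0,0.1,0,0,0,255],[0,0,0,0,0,0,255]]
  ]
}}

```text
t: 15.27
eef_pos: [0.4426, 0.3455, 0.0619]
tcp_rot: [-179.9, -0.1, -3.1]
wrist_force: [-0.3, 0.1, 4.0]
width: -0.001
finger_force: 2.1
```

Call:
{"method": "play_rows", "body": {
  "motion": [
    [[0,0,0.1,0,0,0,255],[0,0,0.1,0,0,0,255],[0,0,0,0,0,0,255],[0,0,0,0,0,0,255]]
  ]
}}

```text
t: 15.6
eef_pos: [0.4428, 0.3456, 0.0607]
tcp_rot: [180.0, 0.0, -3.1]
wrist_force: [-8.6, -4.9, 22.8]
width: 0.001
finger_force: 11.2
```

The button bottomed at 23 N, well past 5 N. Let go and check.

Call:
{"method": "play_rows", "body": {
  "motion": [
    [[0,0,-0.5,0,0,0,255],[0,0,-1,0,0,0,255],[0,0,-1,0,0,0,255],[0,0,-1,0,0,0,255],[0,0,-1,0,0,0,255],[0,0,-1,0,0,0,255],[0,0,0,0,0,0,255],[0,0,0,0,0,0,255]]
  ]
}}

```text
t: 16.27
eef_pos: [0.4425, 0.3455, 0.1952]
tcp_rot: [-179.9, -0.2, -3.1]
wrist_force: [-0.0, 0.2, 0.1]
width: -0.001
finger_force: 0.0
```

Run:
```python
from bench import ctrl
import cv2,numpy as np
s=ctrl.sense();print(s['t'],s['eef_pos'],s['wrist_force'])
for n in ("scene","side"):
    p=ctrl.snapshot(n);cv2.imwrite(f"pics/{n}5.png",p["pixels"])
    for q in ["rack","start_top","latch_knob","tape","swab_jar"]:
        r=ctrl.place_of(p,q); print(q,[(np.round(d["position"],3).tolist(),round(d["confidence"],2)) for d in r[:2]])
    if n=="scene": cv2.imwrite("pics/crop5.png",cv2.resize(p["pixels"][120:260,150:400],None,fx=3,fy=3))
```

```text
16.2667 [0.44254595 0.34551346 0.19515377] [-0.00096689  0.15634381  0.07446914]
rack [([0.63, -0.052, 0.007], 0.58), ([0.564, -0.057, 0.101], 0.26)]
start_top [([0.438, 0.346, 0.067], 0.41)]
latch_knob [([0.56, -0.059, 0.101], 0.59)]
tape [([0.522, 0.072, 0.001], 0.94)]
swab_jar [([0.508, 0.47, 0.0], 0.85)]
rack [([0.439, 0.35, 0.068], 0.45)]
start_top [([0.441, 0.35, 0.065], 0.56)]
latch_knob []
tape [([0.521, 0.072, -0.002], 0.59)]
swab_jar [([0.505, 0.475, -0.007], 0.57)]
```

View pics/crop5.png

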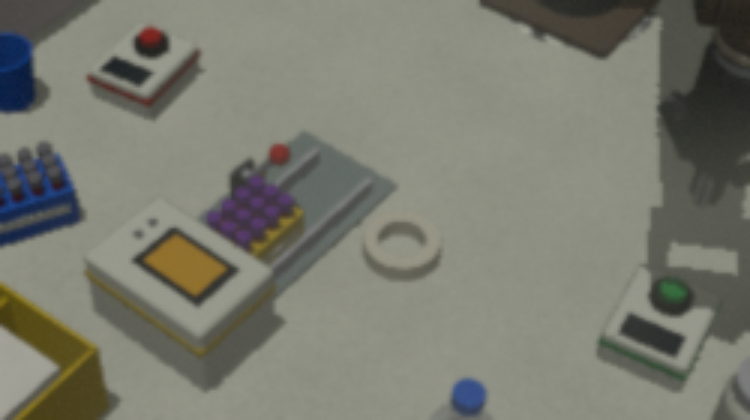

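The crop shows the rack home against the housing (255,215), the lever over (knob at 279,154), the green button up (672,293), and the bystanders where they were. I'm handing it in.

```bash
python3 -c "
from bench import ctrl
print(ctrl.sign_off())"
```

```text
the job is handed in; nothing more can be done
None
```

I pushed the rack fully home, flipped the lever to latched, pressed the green start button right down and let it go, and handed the job in at about 16 s; sign-off returned no verdict.

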